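# Unload the pellet press and hold its punch open

## Robot

A 6-joint arm with a two-finger parallel gripper is mounted at the origin on a cart in front of the work surface, level with it; the furniture and walls round the work are solid. World frame = base frame: x ahead of the robot, y to its left, z up, the work surface at z = 0. Lengths are in m, angles in degrees, forces in N, time in s.
With the tool pointing down it reaches from about 0.4 to 0.825 m from the base axis. Payload 7 kg.
Tool frame: the origin (TCP) lies midway between the tips of the shut fingers; the grasp point (between the pads) lies 19 mm behind it; z points along the fingers, y is the line along which they close (so a half turn about z gives the same grasp; the last joint's range is limited). The gripper opens to 88 mm and grips with 3 to 60 N. Pads are 19 mm wide; open, the fingers measure 130 mm over their backs; the gripper's body (78 mm by 193 mm) begins 47 mm behind the grasp point.
Start: joints at [-53.394, 20.546, 0.682, 0, -70.136, -16.507], TCP at [0.232, -0.634, 0.227] pointing down, gripper open.
Joint ranges: [-176.03, 176.03], [-82.01, 121.73], [-58.28, 71.71], [-173.87, 95.51], [-174.79, -0.11], [-173.66, 173.66]. Speed limits (degrees/s): [136.94, 136.94, 172.46, 180, 180, 180].

## Interface

Orientations are given as [roll, pitch, yaw] about the fixed x, y, z axes, in that order (R = Rz(yaw) Ry(pitch) Rx(roll)).
In Python, from plant import ctrl gives the robot as it stands. The module is installed in compiled form; this text tells all that it offers.
- The arm moves only by the tool send_rows, never from a script. Its argument "plan" is a list that holds one entry, the list of rows, each a list of 6 numbers: the shift along the tool's x, y, z in parts of the range, where 1.0 means 1000 mm, then the turn, a rotation vector about the tool's x, y, z in parts of the range, where 1.0 means 360 degrees. A call has 1 to 8 rows; each row is the pose to reach, as a shift and turn from the pose commanded when the call began, along the tool's axes at that moment; what a row does not reach only later rows make up. A row lasts 1/12 s, in which the tool goes at most 41.7 mm and 7.16 degrees, less where a joint would pass 70% of its speed; a pose out of reach is approached as far as the arm can. No shift or turn number may pass 1 either way. A call with a gripper value outside its range is refused whole. "fingers" is the opening, from 0 (shut) to 1 (fully open), set as the call begins (left out, the last holds). The fingers move at their own pace and stop on an object; the grip force is fixed at half the most. Time passes only in rows, so rows that repeat a pose let the fingers close. It gives the time, the measured TCP pose, the force, the opening and the grip force at its end, in the units of the state.
- ctrl.get_obs(): the state, without advancing time (a new reading comes with each control period).
- ctrl.snapshot(name): name is "scene" or "top" or "wrist"; returns a dict with "img" (400x640x3 uint8, red, green, blue), "K" (3x3 intrinsics, pixels), "pose" (4x4, takes a point from camera to world coordinates). Camera axes: x right, y down, z forward; pixel columns grow to the right and rows downward; lengths in m; the calibration is good to about 2 mm. The wrist camera is an equidistant fisheye: a pixel r from the principal point sees the ray r / f radians off the axis. A picture is of the moment at which its call begins. There is no depth.
- ctrl.close_job(): hands the job in; it is judged then, once.
The state is a dict: "clock": time; "joint_pos": joint angles; "qvel": joint speeds; "tau": joint torques, N m; "tool_pos": TCP position; "orientation": TCP orientation; "force": force on the tool from outside, world axes, zero at the start; "moment": the same for the moment, N m; "opening": finger opening in m; "gripper_force": force on a finger pad.
Only numpy, scipy, OpenCV 4.12 (cv2) and the standard library are available. Lean on these libraries where they do the work, as an engineer would, in place of code of your own. Each camera call takes 0.05 s, during which the arm holds its last target. There are 200 camera calls.

## Task

The pellet press has done its pressing: take the two steel load plates off its punch and stack them squarely on the third plate that lies on the rubber mat, edges flush all round. Then take the punch by its black knob and draw it straight up out of the die, without wedging it in its guide, until its foot hangs about halfway up the open gap between the die and the blue bridge, so that the die can be refilled; finish while holding it there, still and hanging freely in the guide. Leave the weighing boat and the vials where they stand.

Things in the scene. Friction and masses are not known exactly. Their poses are not given: they have to be found in the camera images.
- press: Dead-weight pellet press, fixed. Origin: centre of its underside on the worktop; z up, y along the bridge from column to column. Grey base 130 (x) x 150 (y) x 14; on it a round steel die 62 across, top at z = 50. Columns 16 thick at y = +-52 carry a blue bridge 50 (x) x 138 (y), z = 90 to 126 (nuts to 136). Gap z = 50 to 90 open to front and back.
- die_mouth (a point): Point on the press axis at the die's top face, z = 50 above the worktop; here opens the die's upright blind bore, 21 in diameter and 30 deep. The open gap above it is 40 high. Axes as the press.
- guide_top (a point): Point on the press axis at the top face of the blue bridge, z = 126 above the worktop, where the upright guide bore opens: 21 in diameter, 36 long, right through the bridge. Axes as the press.
- punch: Loose steel punch, 0.34 to 0.55 kg: rod 20 in diameter, 116 long, standing through the guide bore with its foot on the die bore's floor. Origin: centre of its foot; z along the rod, up. Above the rod: dark flange 50 across, 116 to 124 above the foot, carrying the load plates; stem 12 thick; black knob 24 in diameter, 138 to 164 above the foot. Out of line it rubs; let go, it drops.
- punch_knob (a point): Middle of the black knob of the punch, 151 above the foot, on its axis.
- plate_upper: Steel load plate, 0.45 to 0.64 kg, 56 (x) x 90 (y) x 16 (z), hole 32 across through its middle. At the start the upper of the two on the punch's flange, underside 160 above the worktop; the knob stands through their holes, 8 above this plate. Origin: centre of its underside; z up.
- plate_lower: The same kind of plate, 56 x 90 x 16 with a 32 hole; at the start the lower one of the two on the punch's flange, its underside 144 above the worktop. Origin: centre of its underside; z up.
- plate_parked: The same kind of plate, 56 x 90 x 16 with a 32 hole, lying loose and flat on the rubber mat: the foot of the pile. Origin: centre of its underside; z up.
- mat: Black rubber mat, 130 (x) x 150 (y) x 3, fixed on the worktop. Origin: centre of its underside.
- weigh_boat: Empty white weighing boat, 64 x 64 x 16, loose bystander. Origin: centre of its underside.
- vial_black: Glass vial with a black cap, 22 across, 51 high, loose bystander, standing. Origin: centre of its underside.
- vial_red: Glass vial with a red cap, 22 across, 51 high, loose bystander, standing. Origin: centre of its underside.
Mind the look-alikes: they are no part of the job. What is shaped like the plate_upper but brown is not meant. What is shaped like the punch but green is not meant.

How it is judged (in metres and radians):
On the way, in this order (a step that is already met when the one before it is completed fails the run):
1. the upper load plate lies squarely on the parked plate, let go (horizontal distance between plate_upper and plate_parked below 0.006 m and angle between the x axis of plate_upper and the x axis of plate_parked, either way round below 0.1 rad and z of plate_upper in the frame of plate_parked between 0.013 and 0.019 m and contact force between plate_upper and the fingers below 0.1 N), for 0.2 s.
2. the lower load plate lies squarely on top of these two, let go, with the punch still down in the die (horizontal distance between plate_lower and plate_parked below 0.007 m and angle between the x axis of plate_lower and the x axis of plate_parked, either way round below 0.1 rad and z of plate_lower in the frame of plate_parked between 0.029 and 0.035 m and z of punch in the frame of die_mouth below -0.02 m and contact force between plate_lower and the fingers below 0.1 N), for 0.2 s.
At the end, for the whole second after the job is handed in: Fingers hold the punch still, foot 10-30 mm above the die (gap 40), within 4 mm of the press axis, leaning on the press with under 8 N. Upper plate on the parked plate within 6 mm, lower plate on top within 7 mm, edges parallel within 0.1 rad, pile on the mat (centres within 40 mm) (z of punch in the frame of die_mouth between 0.01 and 0.03 m and horizontal distance between punch and die_mouth below 0.004 m and contact force between punch and the fingers above 2 N and contact force between punch and press below 8 N and linear speed of punch below 0.01 m/s and horizontal distance between plate_upper and plate_parked below 0.006 m and angle between the x axis of each of plate_upper, plate_lower and the x axis of plate_parked, either way round below 0.1 rad and z of plate_upper in the frame of plate_parked between 0.013 and 0.019 m and horizontal distance between plate_lower and plate_parked below 0.007 m and z of plate_lower in the frame of plate_parked between 0.029 and 0.035 m and height (world z) of plate_parked below 0.006 m and horizontal distance between plate_parked and mat below 0.04 m); the arm keeps its last pose, push and grip.
It fails at once if the punch is wedged while it is drawn: off the die's floor by over 3 mm, it presses on the press with more than 25 N (z of punch in the frame of die_mouth above -0.027 m and contact force between punch and press above 25 N).
It fails at once if the punch is forced against the press with more than 80 N (contact force between punch and press above 80 N).
It fails at once if a bystander (weighing boat or vial) is pushed more than 25 mm away (distance of any of weigh_boat, vial_black, vial_red from where it was at the start of the episode above 0.025 m).
It also fails if it takes over 67 s, if anything falls off the work surface, if the arm or the gripper's body presses on something with over 40 N, if the wrist force passes 120 N, or if a joint passes its speed limit or range.

## Working session

There is one attempt and no reset: what is moved stays moved. The work goes in short steps, Python scripts to look and compute and a tool call to move; the robot and the scene stay as the last step left them, time stands still between calls to the robot, and variables do not carry over. Pictures are saved under pics/ and viewed, at most 10 in all, crops included, and the job is handed in when it is done.

Besides the shell and the picture viewer there is one more tool, called after ">>>" as name([rows], argument=value, ...), one row to a line, values as JSON. send_rows: Moves the arm, as the interface text tells. Its arguments: {"type":"object","properties":{"plan":{"type":"array","items":{"type":"array","items":{"type":"array","items":{"type":"number"}}}},"fingers":{"type":"number"}},"required":["plan"]}

```bash
mkdir -p pics; python3 - <<'E'
from plant import ctrl
import cv2,pickle
for n in("scene","top"):
    s=ctrl.snapshot(n);cv2.imwrite(f"pics/{n}0.png",s["img"][:,:,::-1]);pickle.dump(s,open(n+"0.pkl","wb"));print(n,s["K"],s["pose"])
print(ctrl.get_obs())
E
```

```text
scene [[395.2571192    0.         325.59049711]
 [  0.         395.2571192  204.83161324]
 [  0.           0.           1.        ]] [[ 0.81257242 -0.25578139  0.52373843  0.13958952]
 [-0.58259832 -0.32949232  0.74297645 -0.62486082]
 [-0.01747176 -0.9088513  -0.41675418  0.46628872]
 [ 0.          0.          0.          1.        ]]
top [[405.14960478   0.         326.50847766]
 [  0.         405.14960478 206.81164257]
 [  0.           0.           1.        ]] [[-0.01817508 -0.99589488  0.08867389  0.48035162]
 [-0.99979044  0.01726708 -0.01099618  0.00227185]
 [ 0.0094199  -0.08885516 -0.99600001  1.15808941]
 [ 0.          0.          0.          1.        ]]
{'clock': 0.1, 'joint_pos': array([-5.33947266e+01,  2.05865602e+01,  6.37165556e-01, -1.87138078e-02,
       -7.01352406e+01, -1.65072926e+01]), 'qvel': array([-0.03545822, -0.00596791,  0.21319628,  0.07756369,  0.0751727 ,
       -0.11050877]), 'tau': array([-9.78635435e-04, -5.84160876e+01,  2.93750435e+01,  7.01539010e+00,
        1.01589609e-02, -5.81719632e-05]), 'tool_pos': array([ 0.23177209, -0.63347746,  0.22570789]), 'orientation': array([ 1.79913854e+02, -7.18248792e-03, -1.59908386e+02]), 'force': array([0.30975008, 0.71273847, 0.34744315]), 'moment': array([0.01267082, 0.0121741 , 0.04003863]), 'gripper_force': 0.0, 'opening': 0.08735250756403334}
```

View pics/scene0.png

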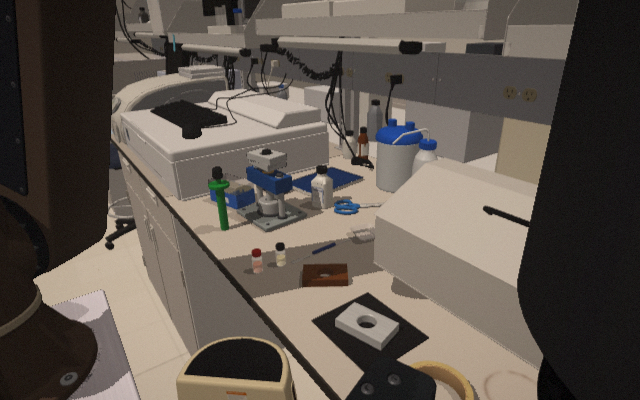

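View pics/top0.png

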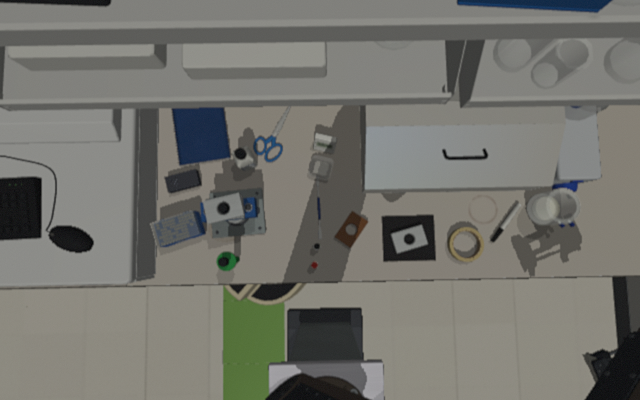

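```bash
python3 - <<'E'
import cv2,numpy as np
t=cv2.imread("pics/top0.png");s=cv2.imread("pics/scene0.png")
f=lambda im,x,y:cv2.resize(im[y:y+60,x:x+80],(400,300),interpolation=cv2.INTER_CUBIC)
s2=cv2.resize(s[140:230,210:330],(400,300),interpolation=cv2.INTER_CUBIC)
s3=cv2.resize(s[290:380,305:425],(400,300),interpolation=cv2.INTER_CUBIC)
m=np.vstack([np.hstack([f(t,195,183),f(t,370,208)]),np.hstack([s2,s3])])
m=np.clip((m/255.)**0.6*255,0,255).astype('u1')
cv2.imwrite("pics/mos.png",m)
E
```

```text
(no output)
```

View pics/mos.png

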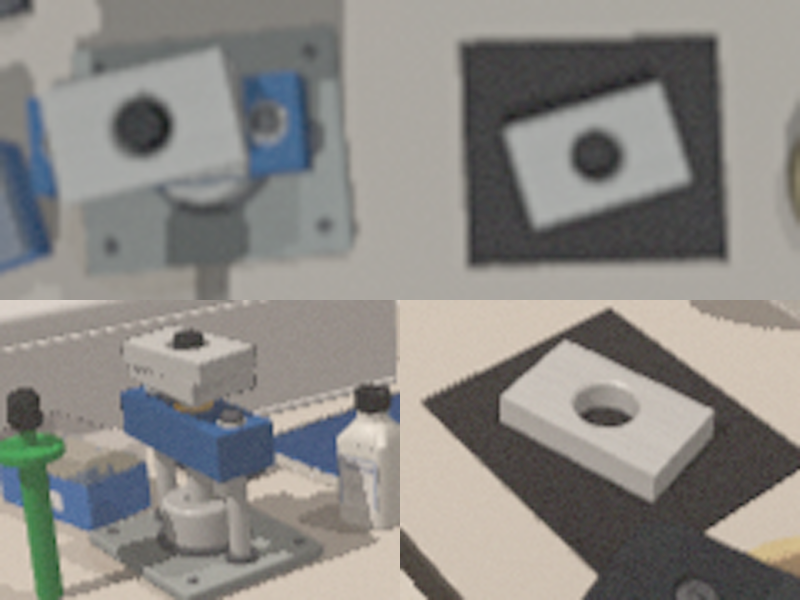

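```bash
cat > h.py <<'E'
import numpy as np
def unp(s,px,z):
    d=s["pose"][:3,:3]@np.linalg.inv(s["K"])@np.array([px[0],px[1],1.]);o=s["pose"][:3,3]
    return o+d*(z-o[2])/d[2]
def prj(s,p):
    c=s["pose"][:3,:3].T@(np.asarray(p)-s["pose"][:3,3]);u=s["K"]@c;return u[:2]/u[2]
E
python3 - <<'E'
import pickle,numpy as np,cv2
from h import *
t=pickle.load(open("top0.pkl","rb"));s=pickle.load(open("scene0.pkl","rb"))
T=lambda L,ox,oy:[((x-2)/5+ox,(y-2)/5+oy) for x,y in L]
def quad(n,px,z,cam=t):
    P=np.array([unp(cam,p,z)[:2] for p in px]);c=P.mean(0)
    e=np.roll(P,-1,0)-P;L=np.linalg.norm(e,axis=1);a=np.degrees(np.arctan2(e[:,1],e[:,0]))
    print(n,c.round(4),L.round(4),(a%180).round(1));return c
quad("upper",T([(50,88),(222,47),(245,165),(75,203)],195,183),.176)
quad("parked",T([(102,128),(260,80),(292,183),(137,230)],370,208),.019)
quad("mat",T([(60,42),(315,37),(327,258),(70,265)],370,208),.003)
quad("base",T([(83,45),(340,27),(353,247),(88,272)],195,183),.014)
print("hole parked",unp(t,T([(197,155)],370,208)[0],.017)[:2])
print("knob top",unp(t,T([(141,127)],195,183)[0],.184)[:2])
print("nut top",unp(t,T([(268,120)],195,183)[0],.136)[:2])
S=lambda L,ox,oy:[((x-2)/3.333+ox,(y-2)/3.333+oy) for x,y in L]
quad("upper scene",S([(124,42),(168,33-5),(256,48),(206,78)],210,140),.176,s)
quad("parked scene",S([(100,103),(168,40),(314,110),(254,172)],305,290),.019,s)
print("knob scene",unp(s,S([(190,33)],210,140)[0],.184)[:2])
print("hole scene",unp(s,S([(207,103)],305,290)[0],.019)[:2])
for n,px in dict(boat=(320,168),black=(317,246),red=(313,266),green=(227,261),brown=(350,229)).items():print(n,unp(t,px,.05)[:2].round(3))
E
```

```text
upper [0.5699 0.2398] [0.0855 0.0589 0.0838 0.0575] [102.6  10.9 101.7  12.6]
parked [ 0.4881 -0.2408] [0.0936 0.0602 0.0914 0.06  ] [105.7  15.2 105.6  17.2]
mat [ 0.4911 -0.2416] [0.1463 0.1257 0.1461 0.1266] [90.1  0.7 90.5  0.8]
base [0.5717 0.2405] [0.1458 0.1252 0.1492 0.1286] [93.1  3.1 94.4  1.7]
hole parked [ 0.48814231 -0.2407595 ]
knob top [0.56853146 0.24121829]
nut top [0.57531789 0.18895002]
upper scene [0.5635 0.2293] [0.045  0.0927 0.0736 0.115 ] [ 16.1 107.1  31.5  93.8]
parked scene [ 0.4878 -0.2421] [0.0608 0.0878 0.0538 0.0854] [ 16.8 105.2  14.2 109.9]
knob scene [0.57122605 0.23890717]
hole scene [ 0.4881795  -0.24143289]
boat [0.687 0.006]
black [0.472 0.018]
red [0.419 0.03 ]
green [0.436 0.262]
brown [ 0.517 -0.073]
```

```bash
cat >> h.py <<'E'
from scipy.spatial.transform import Rotation as Ro
def row(o,p,yaw):
    R=Ro.from_euler("xyz",o["orientation"],degrees=True);D=Ro.from_euler("xyz",[180,0,yaw],degrees=True)
    return np.r_[R.inv().apply(np.asarray(p)-o["tool_pos"])*100,(R.inv()*D).as_rotvec(degrees=True)].round(2).tolist()
E
python3 - <<'E'
from plant import ctrl
from h import *
import pickle
o=ctrl.get_obs();print(row(o,[.565,.18,.27],-78))
s=pickle.load(open("scene0.pkl","rb"))
print(unp(s,(376,266),0),unp(s,(520,345),0))
for z in(.1,.15,.2):print(unp(s,(428,165),z))
E
```

```text
[-59.24, 64.96, -4.34, 0.08, 0.06, -81.91]
[ 0.62933659 -0.11020395  0.        ] [ 0.65892175 -0.41307684  0.        ]
[0.98400438 0.06977237 0.1       ]
[ 0.86873808 -0.02504808  0.15      ]
[ 0.75347179 -0.11986853  0.2       ]
```

The manual's scale: shifts go in shares of 1000 mm and turns go in shares of 360 degrees. Converting my numbers, 65 cm is 0.65, -59.2 cm is -0.592, -82 degrees is -0.2278.

>>> send_rows([
  [[-0.592, 0.65, -0.043, 0, 0, -0.2278], [-0.592, 0.65, -0.043, 0, 0, -0.2278], [-0.592, 0.65, -0.043, 0, 0, -0.2278], [-0.592, 0.65, -0.043, 0, 0, -0.2278], [-0.592, 0.65, -0.043, 0, 0, -0.2278], [-0.592, 0.65, -0.043, 0, 0, -0.2278], [-0.592, 0.65, -0.043, 0, 0, -0.2278], [-0.592, 0.65, -0.043, 0, 0, -0.2278]],
], fingers=1)

```text
clock: 0.77
tool_pos: [0.3579, -0.3238, 0.2428]
orientation: [180.0, 0.0, -102.3]
force: [1.8, -0.0, 0.6]
opening: 0.0874
gripper_force: 0.0
```

```bash
python3 - <<'E'
from plant import ctrl
from h import *
o=ctrl.get_obs();print(row(o,[.565,.18,.27],-78))
E
```

```text
[-53.63, -9.53, -2.71, 0.0, 0.01, -24.27]
```

```bash
python3 - <<'E'
from plant import ctrl
import cv2,pickle
s=ctrl.snapshot("wrist");pickle.dump(s,open("w0.pkl","wb"));cv2.imwrite("pics/w0.png",s["img"][:,:,::-1]);print(s["K"],s["pose"])
E
```

```text
[[309.70691629   0.         321.05266557]
 [  0.         309.70691629 198.2106545 ]
 [  0.           0.           1.        ]] [[-9.77178682e-01  2.03131571e-01  6.21239693e-02  3.40387333e-01]
 [ 2.12418450e-01  9.35104415e-01  2.83651431e-01 -4.00599798e-01]
 [-4.73837305e-04  2.90374409e-01 -9.56912994e-01  4.01145158e-01]
 [ 0.00000000e+00  0.00000000e+00  0.00000000e+00  1.00000000e+00]]
```

View pics/w0.png

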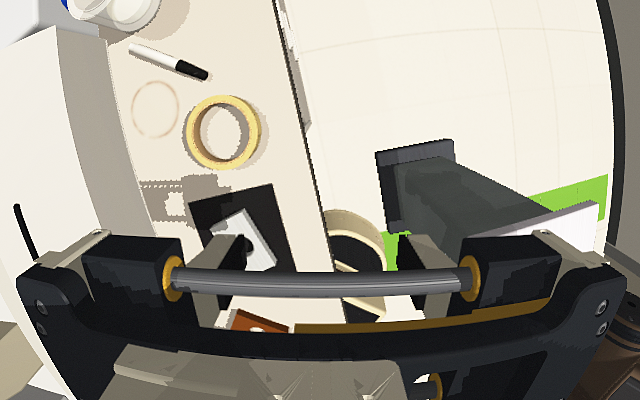

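Scaled: -53.6 cm is -0.536, -9.5 cm is -0.095, -24.3 degrees is -0.0675.

>>> send_rows([
  [[-0.536, -0.095, -0.027, 0, 0, -0.0675], [-0.536, -0.095, -0.027, 0, 0, -0.0675], [-0.536, -0.095, -0.027, 0, 0, -0.0675], [-0.536, -0.095, -0.027, 0, 0, -0.0675], [-0.536, -0.095, -0.027, 0, 0, -0.0675], [-0.536, -0.095, -0.027, 0, 0, -0.0675], [-0.536, -0.095, -0.027, 0, 0, -0.0675], [-0.536, -0.095, -0.027, 0, 0, -0.0675]],
])

```text
clock: 1.48
tool_pos: [0.4862, -0.0163, 0.2596]
orientation: [-180.0, 0.0, -78.3]
force: [0.8, -0.7, 0.2]
opening: 0.0876
gripper_force: 0.0
```

```bash
python3 - <<'E'
from plant import ctrl
from h import *
o=ctrl.get_obs();print(row(o,[.565,.20,.27],-78))
E
```

```text
[-19.59, -12.11, -1.04, -0.02, 0.01, -0.3]
```

Scaled: -29.2 cm is -0.292, -14.6 cm is -0.146, -0.3 degrees is -0.0008.

>>> send_rows([
  [[-0.292, -0.146, -0.01, 0, 0, -0.0008], [-0.292, -0.146, -0.01, 0, 0, -0.0008], [-0.292, -0.146, -0.01, 0, 0, -0.0008], [-0.292, -0.146, -0.01, 0, 0, -0.0008], [-0.292, -0.146, -0.01, 0, 0, -0.0008], [-0.292, -0.146, -0.01, 0, 0, -0.0008], [-0.292, -0.146, -0.01, 0, 0, -0.0008], [-0.292, -0.146, -0.01, 0, 0, -0.0008]],
])

```text
clock: 2.15
tool_pos: [0.57, 0.2997, 0.2688]
orientation: [180.0, -0.0, -78.0]
force: [0.7, -0.9, -0.5]
opening: 0.0877
gripper_force: 0.0
```

>>> send_rows([
  [[0, 0, 0, 0, 0, 0], [0, 0, 0, 0, 0, 0], [0, 0, 0, 0, 0, 0]],
])

```text
clock: 2.4
tool_pos: [0.5695, 0.2969, 0.2685]
orientation: [179.9, -0.0, -78.0]
force: [0.3, -0.4, -0.5]
opening: 0.0879
gripper_force: 0.0
```

```bash
python3 - <<'E'
from plant import ctrl
import cv2,pickle
s=ctrl.snapshot("wrist");pickle.dump(s,open("w1.pkl","wb"));cv2.imwrite("pics/w1.png",s["img"][:,:,::-1]);print(s["K"],s["pose"])
E
```

```text
[[309.70691629   0.         321.05266557]
 [  0.         309.70691629 198.2106545 ]
 [  0.           0.           1.        ]] [[-0.97807896 -0.19902768 -0.06123336  0.58533166]
 [-0.20823162  0.93632593  0.28272486  0.22018417]
 [ 0.00106431  0.28927796 -0.95724455  0.42696968]
 [ 0.          0.          0.          1.        ]]
```

View pics/w1.png

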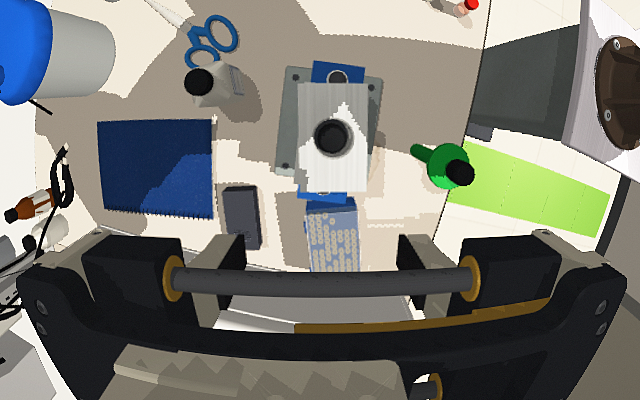

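```bash
cat >> h.py <<'E'
import cv2
def wprj(s,P):
    P=np.asarray(P,float);c=(P-s["pose"][:3,3])@s["pose"][:3,:3]
    r=np.hypot(c[...,0],c[...,1]);th=np.arctan2(r,c[...,2]);k=s["K"]
    return np.stack([k[0,2]+k[0,0]*th*c[...,0]/r,k[1,2]+k[0,0]*th*c[...,1]/r],-1)
def ortho(s,c,z,yaw=0,half=.06,n=480):
    # columns: rotated +x , rows down: rotated -y
    u=np.linspace(-half,half,n);X,Y=np.meshgrid(u,-u);a=np.radians(yaw)
    P=np.stack([c[0]+X*np.cos(a)-Y*np.sin(a),c[1]+X*np.sin(a)+Y*np.cos(a),X*0+z],-1)
    m=wprj(s,P).astype('f4');return cv2.remap(s["img"],m[...,0],m[...,1],cv2.INTER_CUBIC)[:,:,::-1]
E
python3 - <<'E'
import pickle
from h import *
s=pickle.load(open("w1.pkl","rb"))
a=ortho(s,(.57,.24),.176,12,.06,400);b=ortho(s,(.57,.24),.014,3,.09,400)
cv2.imwrite("pics/o1.png",np.hstack([a,b]))
E
```

```text
(no output)
```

View pics/o1.png

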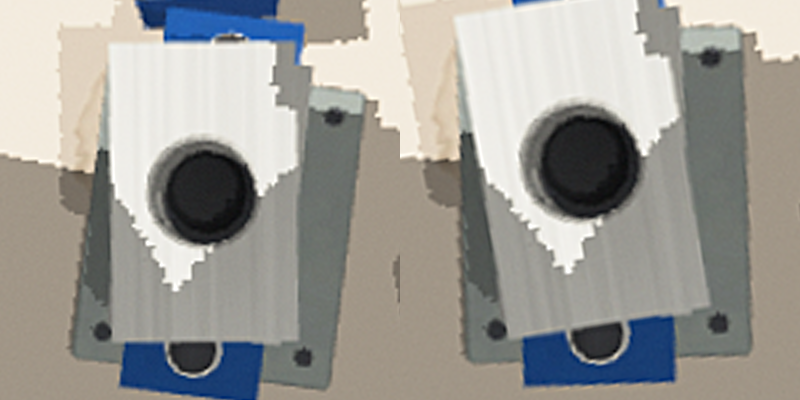

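Scaled: 10.6 cm is 0.106, 5.45 cm is 0.0545, -0.7 degrees is -0.0019.

>>> send_rows([
  [[0.028, 0.005, 0, 0, 0, -0.0019], [0.0545, 0.0106, 0, 0, 0, -0.0019], [0.0545, 0.0106, 0.03, 0, 0, -0.0019], [0.0545, 0.0106, 0.06, 0, 0, -0.0019], [0.0545, 0.0106, 0.09, 0, 0, -0.0019], [0.0545, 0.0106, 0.104, 0, 0, -0.0019], [0.0545, 0.0106, 0.106, 0, 0, -0.0019], [0.0545, 0.0106, 0.106, 0, 0, -0.0019]],
])

```text
clock: 3.12
tool_pos: [0.5706, 0.2403, 0.1634]
orientation: [180.0, -0.0, -77.4]
force: [-0.7, 0.7, -0.0]
opening: 0.0879
gripper_force: 0.0
```

>>> send_rows([
  [[0, 0, 0, 0, 0, 0], [0, 0, 0, 0, 0, 0]],
])

```text
clock: 3.28
tool_pos: [0.5718, 0.2418, 0.1654]
orientation: [-179.8, 0.1, -77.3]
force: [0.9, -0.7, 0.8]
opening: 0.0876
gripper_force: 0.0
```

Scaled: 0.1 cm is 0.001.

>>> send_rows([
  [[0, 0, 0.001, 0, 0, 0], [0, 0, 0.001, 0, 0, 0], [0, 0, 0.001, 0, 0, 0], [0, 0, 0.001, 0, 0, 0], [0, 0, 0.001, 0, 0, 0], [0, 0, 0.001, 0, 0, 0], [0, 0, 0.001, 0, 0, 0], [0, 0, 0.001, 0, 0, 0]],
], fingers=0.3)

```text
clock: 3.95
tool_pos: [0.571, 0.2417, 0.1625]
orientation: [-180.0, 0.0, -77.3]
force: [0.4, -0.1, -0.2]
opening: 0.0557
gripper_force: 30.0
```

Scaled: -7 cm is -0.07, -6 cm is -0.06.

>>> send_rows([
  [[0, 0, -0.005, 0, 0, 0], [0, 0, -0.01, 0, 0, 0], [0, 0, -0.02, 0, 0, 0], [0, 0, -0.03, 0, 0, 0], [0, 0, -0.045, 0, 0, 0], [0, 0, -0.06, 0, 0, 0], [0, 0, -0.07, 0, 0, 0], [0, 0, -0.07, 0, 0, 0]],
])

```text
clock: 4.62
tool_pos: [0.5721, 0.2422, 0.2358]
orientation: [-179.7, 0.1, -77.3]
force: [0.3, 0.1, -4.6]
opening: 0.0555
gripper_force: 30.0
```

>>> send_rows([
  [[0, 0, 0, 0, 0, 0], [0, 0, 0, 0, 0, 0]],
])

```text
clock: 4.78
tool_pos: [0.5703, 0.2414, 0.2316]
orientation: [179.9, -0.0, -77.3]
force: [-0.1, 0.1, -5.5]
opening: 0.0559
gripper_force: 30.0
```

```bash
python3 - <<'E'
from plant import ctrl
from h import *
import pickle
o=ctrl.get_obs();print(o["force"],o["tool_pos"],row(o,[.488,-.175,.27],-74))
s=ctrl.snapshot("top");t=pickle.load(open("top0.pkl","rb"))
f=lambda im,y:cv2.resize(im[y:y+60,195:275,::-1],(400,300),interpolation=cv2.INTER_CUBIC)
s2=ctrl.snapshot("scene")["img"][130:220,210:330,::-1]
cv2.imwrite("pics/l1.png",np.hstack([f(s["img"],183),cv2.resize(s2,(400,300))]))
E
```

```text
[-0.12492774  0.1425065  -5.54548631] [0.57029078 0.24136543 0.23156616] [38.81, 17.18, -3.82, 0.07, -0.0, -3.32]
```

View pics/l1.png

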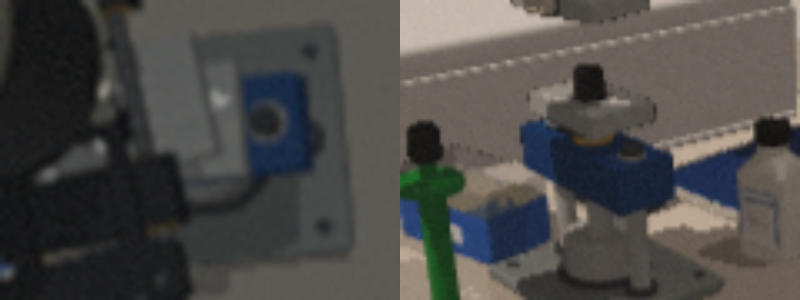

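Scaled: 27.2 cm is 0.272, 23.5 cm is 0.235, -3.4 degrees is -0.0094.

>>> send_rows([
  [[0.018, 0.008, 0, 0, 0, 0], [0.05, 0.023, 0, 0, 0, 0], [0.087, 0.039, 0, 0, 0, -0.0028], [0.124, 0.056, 0, 0, 0, -0.0056], [0.161, 0.073, 0, 0, 0, -0.0083], [0.198, 0.09, 0, 0, 0, -0.0094], [0.235, 0.107, 0, 0, 0, -0.0094], [0.272, 0.123, 0, 0, 0, -0.0094]],
])

```text
clock: 5.55
tool_pos: [0.5092, -0.0528, 0.232]
orientation: [180.0, 0.0, -73.9]
force: [0.9, -0.6, -4.8]
opening: 0.0556
gripper_force: 30.0
```

```bash
python3 - <<'E'
from plant import ctrl
from h import *
o=ctrl.get_obs();print(o["force"],o["tool_pos"],row(o,[.488,-.15,.17],-74))
E
```

```text
[ 0.93515363 -0.56701553 -4.83847746] [ 0.50921885 -0.05278732  0.23203982] [8.75, 4.73, 6.21, 0.03, 0.0, 0.12]
```

Scaled: 8.75 cm is 0.0875, 7.5 cm is 0.075.

>>> send_rows([
  [[0.03, 0.016, 0, 0, 0, 0], [0.055, 0.03, 0.01, 0, 0, 0], [0.075, 0.04, 0.03, 0, 0, 0], [0.0875, 0.047, 0.05, 0, 0, 0], [0.0875, 0.047, 0.062, 0, 0, 0], [0.0875, 0.047, 0.062, 0, 0, 0], [0.0875, 0.047, 0.062, 0, 0, 0], [0.0875, 0.047, 0.062, 0, 0, 0]],
])

```text
clock: 6.22
tool_pos: [0.4904, -0.1478, 0.1712]
orientation: [-180.0, -0.0, -73.9]
force: [-0.4, 0.3, -3.5]
opening: 0.0555
gripper_force: 30.0
```

>>> send_rows([
  [[0, 0, 0, 0, 0, 0], [0, 0, 0, 0, 0, 0]],
])

```text
clock: 6.38
tool_pos: [0.4905, -0.1474, 0.1713]
orientation: [-179.9, -0.0, -73.8]
force: [0.1, 0.7, -5.4]
opening: 0.0559
gripper_force: 30.0
```

```bash
python3 - <<'E'
from plant import ctrl
from h import *
import pickle
o=ctrl.get_obs();print(o["tool_pos"],o["orientation"])
s=ctrl.snapshot("wrist");pickle.dump(s,open("w2.pkl","wb"))
a=ortho(s,(.488,-.241),.019,16,.06,400)
g=cv2.cvtColor(np.ascontiguousarray(a),cv2.COLOR_BGR2GRAY);m=(g>110).astype('u1');m=cv2.morphologyEx(m,cv2.MORPH_OPEN,np.ones((9,9)))
n,l,st,c=cv2.connectedComponentsWithStats(m);print(st[l[200,130]],n)
k=l[200,130];C=cv2.findContours((l==k).astype('u1'),0,1)[0][0];h=cv2.convexHull(C);print(cv2.minAreaRect(h))
w=s["img"][:,:,::-1][0:300,160:480]
cv2.imwrite("pics/o2.png",np.hstack([a,cv2.resize(w,(400,400))]))
E
```

```text
[ 0.49049077 -0.14742693  0.17133339] [-1.79902625e+02 -2.67087285e-02 -7.38468517e+01]
[  106    48   192   304 48442] 6
((200.85153198242188, 200.07492065429688), (189.4020233154297, 302.4489440917969), 0.6116753816604614)
```

View pics/o2.png

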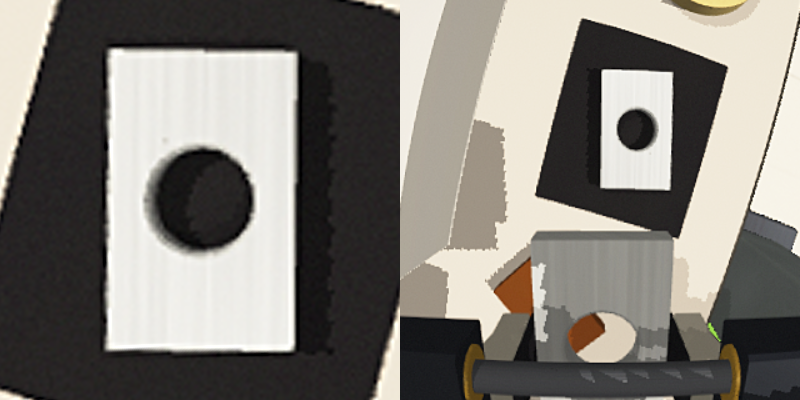

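```bash
cat >> h.py <<'E'
def wunp(s,px,z):
    k=s["K"];d=(np.array(px,float)-k[:2,2])/k[0,0];th=np.hypot(*d)
    v=s["pose"][:3,:3]@np.r_[d/th*np.sin(th),np.cos(th)];o=s["pose"][:3,3];return o+v*(z-o[2])/v[2]
E
python3 - <<'E'
import pickle
from h import *
s=pickle.load(open("w2.pkl","rb"));g=cv2.cvtColor(s["img"],cv2.COLOR_RGB2GRAY).astype(int)
for c in(290,310,330,350):print(c,g[168:188,c])
print(g[190,255:285],g[190,365:390])
t=np.array([.4905,-.1474]);a=np.radians(-73.85);X=np.array([np.cos(a),np.sin(a)]);Y=np.array([np.sin(a),-np.cos(a)])
for px,z in(((321,179.5),.1848),((321,174),.1688),((267,180),.1848),((376,180),.1848)):
    p=wunp(s,px,z)[:2]-t;print(px,(p@X*1000).round(2),(p@Y*1000).round(2))
E
```

```text
290 [234 234 234 237 224 134  95  99 104 102 102 106 130 145 143 143 143 142
 143 140]
310 [234 234 234 237 250 137  98 102 104 107 102 108 130 147 142 142 141 144
 141 142]
330 [234 234 235 238 250 132  91 105 107 105 105 109 137 151 149 149 147 148
 146 148]
350 [ 20 132 219 243 250 150  96 104 106 104 101 108 130 143 145 139 142 143
 141 142]
[146 148 150 149 151 147 152 151 152 149 148 140 140 142 143 142 143 140
 142 139 138 139 140 142 144 146 150 148 148 141] [146 146 146 148 145 145 147 148 147 144 144 142 133 176 225 238 234 233
 234 234 233 235 234 234 234]
(321, 179.5) 43.92 0.7
(321, 174) 43.12 0.66
(267, 180) 43.75 -25.55
(376, 180) 43.78 27.42
```

```bash
python3 - <<'E'
from plant import ctrl
from h import *
o=ctrl.get_obs();print(o["force"],o["tool_pos"],row(o,[.4891,-.2422,.045],-74.6))
E
```

```text
[ 0.41065338  0.40441628 -5.36045564] [ 0.49033306 -0.14745707  0.17117664] [9.06, 2.77, 12.62, -0.08, -0.02, 0.75]
```

Scaled: 12.6 cm is 0.126, 9.06 cm is 0.0906, 0.75 degrees is 0.0021.

>>> send_rows([
  [[0.025, 0.008, 0, 0, 0, 0.0021], [0.055, 0.017, 0.01, 0, 0, 0.0021], [0.08, 0.025, 0.035, 0, 0, 0.0021], [0.0906, 0.0277, 0.065, 0, 0, 0.0021], [0.0906, 0.0277, 0.095, 0, 0, 0.0021], [0.0906, 0.0277, 0.118, 0, 0, 0.0021], [0.0906, 0.0277, 0.126, 0, 0, 0.0021], [0.0906, 0.0277, 0.126, 0, 0, 0.0021]],
])

```text
clock: 7.1
tool_pos: [0.4871, -0.2423, 0.0427]
orientation: [179.8, 0.1, -74.6]
force: [-0.3, 0.4, -4.7]
opening: 0.0555
gripper_force: 30.0
```

>>> send_rows([
  [[0, 0, 0, 0, 0, 0], [0, 0, 0, 0, 0, 0], [0, 0, 0, 0, 0, 0], [0, 0, 0, 0, 0, 0]],
])

```text
clock: 7.43
tool_pos: [0.4894, -0.2426, 0.0459]
orientation: [-179.9, -0.1, -74.6]
force: [0.2, -0.3, -5.2]
opening: 0.0555
gripper_force: 30.0
```

```bash
python3 - <<'E'
from plant import ctrl
from h import *
o=ctrl.get_obs();print(o["force"],o["tool_pos"],o["orientation"],row(o,[.4891,-.2422,.024],-74.6))
E
```

```text
[ 0.23962407 -0.30119513 -5.21193289] [ 0.48936067 -0.24258295  0.045911  ] [-1.79851922e+02 -6.52890979e-02 -7.46219841e+01] [-0.05, 0.02, 2.19, -0.15, -0.07, -0.02]
```

Scaled: 2.2 cm is 0.022, 2.1 cm is 0.021.

>>> send_rows([
  [[0, 0, 0.007, 0, 0, 0], [0, 0, 0.014, 0, 0, 0], [0, 0, 0.018, 0, 0, 0], [0, 0, 0.02, 0, 0, 0], [0, 0, 0.021, 0, 0, 0], [0, 0, 0.0215, 0, 0, 0], [0, 0, 0.022, 0, 0, 0], [0, 0, 0.022, 0, 0, 0]],
])

```text
clock: 8.1
tool_pos: [0.4883, -0.2427, 0.0224]
orientation: [-180.0, -0.0, -74.7]
force: [-1.0, 0.5, -5.6]
opening: 0.0559
gripper_force: 30.0
```

Scaled: 0.1 cm is 0.001, 0.05 cm is 0.0005.

>>> send_rows([
  [[0, 0, 0.0005, 0, 0, 0], [0, 0, 0.001, 0, 0, 0], [0, 0, 0.001, 0, 0, 0]],
])

```text
clock: 8.35
tool_pos: [0.4884, -0.2427, 0.0216]
orientation: [-180.0, -0.0, -74.6]
force: [0.0, -0.1, -2.8]
opening: 0.0554
gripper_force: 30.0
```

Contact is starting (force drops). A touch more, then open.

Scaled: 0.05 cm is 0.0005.

>>> send_rows([
  [[0, 0, 0.0005, 0, 0, 0], [0, 0, 0.0005, 0, 0, 0], [0, 0, 0.0005, 0, 0, 0]],
])

```text
clock: 8.6
tool_pos: [0.4884, -0.2427, 0.0216]
orientation: [-180.0, -0.0, -74.6]
force: [-2.7, 2.1, 5.8]
opening: 0.0559
gripper_force: 30.0
```

>>> send_rows([
  [[0, 0, 0, 0, 0, 0], [0, 0, 0, 0, 0, 0], [0, 0, 0, 0, 0, 0], [0, 0, 0, 0, 0, 0], [0, 0, 0, 0, 0, 0], [0, 0, 0, 0, 0, 0]],
], fingers=1)

```text
clock: 9.1
tool_pos: [0.4883, -0.2427, 0.0208]
orientation: [-180.0, -0.0, -74.7]
force: [-1.0, 0.2, 0.2]
opening: 0.0862
gripper_force: 0.0
```

>>> send_rows([
  [[0, 0, -0.02, 0, 0, 0], [0, 0, -0.06, 0, 0, 0], [0, 0, -0.1, 0, 0, 0], [-0.03, -0.01, -0.14, 0, 0, 0], [-0.07, -0.02, -0.15, 0, 0, 0], [-0.091, -0.027, -0.15, 0, 0, 0], [-0.091, -0.027, -0.15, 0, 0, 0], [-0.091, -0.027, -0.15, 0, 0, 0]],
])

```text
clock: 9.77
tool_pos: [0.4905, -0.1464, 0.1716]
orientation: [-179.9, -0.0, -74.5]
force: [0.5, -0.3, -0.0]
opening: 0.0878
gripper_force: 0.0
```

>>> send_rows([
  [[0, 0, 0, 0, 0, 0], [0, 0, 0, 0, 0, 0]],
])

```text
clock: 9.93
tool_pos: [0.4899, -0.1483, 0.1704]
orientation: [179.9, 0.0, -74.7]
force: [0.8, 0.1, -0.2]
opening: 0.0881
gripper_force: 0.0
```

```bash
python3 - <<'E'
from plant import ctrl
from h import *
import pickle
o=ctrl.get_obs();print(o["tool_pos"],o["orientation"])
s=ctrl.snapshot("wrist");pickle.dump(s,open("w3.pkl","wb"))
for z in(.035,.019):
    a=np.ascontiguousarray(ortho(s,(.488,-.241),z,16,.06,400));g=cv2.cvtColor(a,cv2.COLOR_BGR2GRAY)
    cv2.imwrite(f"pics/o3_{z}.png",a)
    m=cv2.morphologyEx((g>110).astype('u1'),cv2.MORPH_OPEN,np.ones((9,9)))
    n,l,st,c=cv2.connectedComponentsWithStats(m);k=l[200,130];C=cv2.findContours((l==k).astype('u1'),0,1)[0][0];print(cv2.minAreaRect(cv2.convexHull(C)))
    print([tuple(np.where(np.abs(np.diff(g[r].astype(int)))>12)[0]) for r in(90,300)],[tuple(np.where(np.abs(np.diff(g[:,c].astype(int)))>12)[0]) for c in(130,260)])
print(row(o,[.571,.30,.26],-78))
E
```

```text
[ 0.48990227 -0.14828302  0.17037908] [ 1.79943693e+02  8.26616553e-03 -7.46868600e+01]
((198.2062530517578, 201.91290283203125), (191.11248779296875, 302.7699890136719), 0.7345209717750549)
[(np.int64(43), np.int64(44), np.int64(45), np.int64(46), np.int64(47), np.int64(99), np.int64(102), np.int64(103), np.int64(104), np.int64(105), np.int64(106), np.int64(107), np.int64(108), np.int64(291), np.int64(292), np.int64(293), np.int64(294), np.int64(295)), (np.int64(99), np.int64(100), np.int64(101), np.int64(102), np.int64(103), np.int64(104), np.int64(105), np.int64(289), np.int64(290), np.int64(291), np.int64(292), np.int64(293), np.int64(294), np.int64(295), np.int64(388), np.int64(389), np.int64(390), np.int64(391), np.int64(392), np.int64(393), np.int64(394))] [(np.int64(45), np.int64(48), np.int64(49), np.int64(50), np.int64(51), np.int64(52), np.int64(349), np.int64(350), np.int64(351), np.int64(352), np.int64(355)), (np.int64(48), np.int64(49), np.int64(50), np.int64(51), np.int64(52), np.int64(53), np.int64(54), np.int64(350), np.int64(351), np.int64(352), np.int64(353), np.in
[... 343 characters left out ...]
.int64(293), np.int64(294), np.int64(295), np.int64(296)), (np.int64(86), np.int64(89), np.int64(90), np.int64(91), np.int64(92), np.int64(93), np.int64(94), np.int64(289), np.int64(290), np.int64(291), np.int64(292), np.int64(293), np.int64(294), np.int64(295), np.int64(296), np.int64(396), np.int64(397), np.int64(398))] [(np.int64(38), np.int64(39), np.int64(41), np.int64(42), np.int64(43), np.int64(44), np.int64(45), np.int64(359), np.int64(360), np.int64(361), np.int64(362), np.int64(365)), (np.int64(42), np.int64(43), np.int64(44), np.int64(45), np.int64(46), np.int64(47), np.int64(48), np.int64(361), np.int64(362), np.int64(363), np.int64(364))]
[-41.1, -19.65, -8.98, 0.06, 0.01, 3.31]
```

Scaled: -41.1 cm is -0.411, -19.6 cm is -0.196, 3.3 degrees is 0.0092.

>>> send_rows([
  [[-0.411, -0.196, -0.09, 0, 0, 0.0092], [-0.411, -0.196, -0.09, 0, 0, 0.0092], [-0.411, -0.196, -0.09, 0, 0, 0.0092], [-0.411, -0.196, -0.09, 0, 0, 0.0092], [-0.411, -0.196, -0.09, 0, 0, 0.0092], [-0.411, -0.196, -0.09, 0, 0, 0.0092], [-0.411, -0.196, -0.09, 0, 0, 0.0092], [-0.411, -0.196, -0.09, 0, 0, 0.0092]],
])

```text
clock: 10.65
tool_pos: [0.5481, 0.1752, 0.2354]
orientation: [180.0, -0.0, -78.0]
force: [0.6, -0.9, -0.4]
opening: 0.0876
gripper_force: 0.0
```

```bash
python3 - <<'E'
from plant import ctrl
from h import *
o=ctrl.get_obs();print(o["tool_pos"],row(o,[.571,.298,.255],-78))
E
```

```text
[0.54811039 0.17520052 0.23537802] [-11.54, -4.78, -1.97, 0.05, -0.03, -0.03]
```

Scaled: -11.5 cm is -0.115, -8 cm is -0.08.

>>> send_rows([
  [[-0.04, -0.016, -0.02, 0, 0, 0], [-0.08, -0.032, -0.02, 0, 0, 0], [-0.115, -0.048, -0.02, 0, 0, 0], [-0.115, -0.048, -0.02, 0, 0, 0], [-0.115, -0.048, -0.02, 0, 0, 0], [-0.115, -0.048, -0.02, 0, 0, 0]],
])

```text
clock: 11.15
tool_pos: [0.5709, 0.2959, 0.2541]
orientation: [179.9, -0.1, -78.0]
force: [0.6, -0.2, 0.1]
opening: 0.0874
gripper_force: 0.0
```

```bash
python3 - <<'E'
from plant import ctrl
from h import *
import pickle
o=ctrl.get_obs();print(o["tool_pos"],o["orientation"])
s=ctrl.snapshot("wrist");pickle.dump(s,open("w4.pkl","wb"))
cv2.imwrite("pics/o4.png",np.hstack([ortho(s,(.57,.24),.160,5,.06,400),ortho(s,(.57,.24),.126,3,.08,400)]))
E
```

```text
[0.5709049  0.2959242  0.25407124] [ 1.79878048e+02 -7.91572418e-02 -7.79788289e+01]
```

View pics/o4.png

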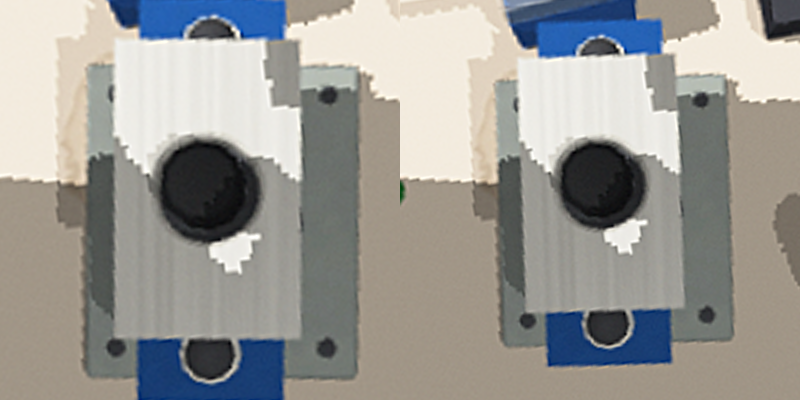

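Scaled: 10.6 cm is 0.106, 5.2 cm is 0.052, 7 degrees is 0.0194.

>>> send_rows([
  [[0.026, 0.005, 0, 0, 0, 0.0139], [0.052, 0.0095, 0, 0, 0, 0.0194], [0.052, 0.0095, 0.03, 0, 0, 0.0194], [0.052, 0.0095, 0.06, 0, 0, 0.0194], [0.052, 0.0095, 0.09, 0, 0, 0.0194], [0.052, 0.0095, 0.102, 0, 0, 0.0194], [0.052, 0.0095, 0.106, 0, 0, 0.0194], [0.052, 0.0095, 0.106, 0, 0, 0.0194]],
])

```text
clock: 11.87
tool_pos: [0.5721, 0.2421, 0.1489]
orientation: [179.9, -0.1, -85.0]
force: [0.4, 0.0, 0.2]
opening: 0.0876
gripper_force: 0.0
```

>>> send_rows([
  [[0, 0, 0, 0, 0, 0], [0, 0, 0, 0, 0, 0], [0, 0, 0, 0, 0, 0]],
])

```text
clock: 12.12
tool_pos: [0.573, 0.2441, 0.1511]
orientation: [-179.9, 0.1, -85.0]
force: [0.7, 0.6, -0.2]
opening: 0.0877
gripper_force: 0.0
```

Scaled: 0.15 cm is 0.0015.

>>> send_rows([
  [[0, 0, 0.0015, 0, 0, 0], [0, 0, 0.0015, 0, 0, 0], [0, 0, 0.0015, 0, 0, 0], [0, 0, 0.0015, 0, 0, 0], [0, 0, 0.0015, 0, 0, 0], [0, 0, 0.0015, 0, 0, 0], [0, 0, 0.0015, 0, 0, 0], [0, 0, 0.0015, 0, 0, 0]],
], fingers=0.3)

```text
clock: 12.78
tool_pos: [0.5724, 0.2439, 0.1481]
orientation: [-180.0, 0.0, -85.0]
force: [0.5, -0.1, 0.3]
opening: 0.0556
gripper_force: 30.0
```

Scaled: -7.5 cm is -0.075, -6 cm is -0.06.

>>> send_rows([
  [[0, 0, -0.002, 0, 0, 0], [0, 0, -0.006, 0, 0, 0], [0, 0, -0.012, 0, 0, 0], [0, 0, -0.02, 0, 0, 0], [0, 0, -0.03, 0, 0, 0], [0, 0, -0.045, 0, 0, 0], [0, 0, -0.06, 0, 0, 0], [0, 0, -0.075, 0, 0, 0]],
])

```text
clock: 13.45
tool_pos: [0.5724, 0.2438, 0.2247]
orientation: [-180.0, 0.0, -85.0]
force: [0.0, 0.2, -5.0]
opening: 0.0558
gripper_force: 30.0
```

```bash
python3 - <<'E'
from plant import ctrl
from h import *
o=ctrl.get_obs();print(o["force"],o["tool_pos"],row(o,[.5,-.10,.235],-74.6))
E
```

```text
[ 0.01269232  0.22784548 -4.9771657 ] [0.57237839 0.24378183 0.22469826] [33.61, 10.23, -1.05, -0.03, 0.02, -10.35]
```

Scaled: 29 cm is 0.29, 25 cm is 0.25, -10.4 degrees is -0.0289.

>>> send_rows([
  [[0.018, 0.005, -0.005, 0, 0, -0.0028], [0.05, 0.015, -0.01, 0, 0, -0.0069], [0.09, 0.027, -0.01, 0, 0, -0.0111], [0.13, 0.039, -0.01, 0, 0, -0.0167], [0.17, 0.051, -0.01, 0, 0, -0.0222], [0.21, 0.063, -0.01, 0, 0, -0.0278], [0.25, 0.075, -0.01, 0, 0, -0.0289], [0.29, 0.088, -0.01, 0, 0, -0.0289]],
])

```text
clock: 14.12
tool_pos: [0.5098, -0.0537, 0.2344]
orientation: [-179.9, -0.0, -74.5]
force: [1.4, -0.4, -4.9]
opening: 0.0552
gripper_force: 30.0
```

```bash
python3 - <<'E'
from plant import ctrl
from h import *
o=ctrl.get_obs();print(o["force"],o["tool_pos"],row(o,[.4905,-.1474,.1875],-74.6))
E
```

```text
[ 1.42710386 -0.44685901 -4.93597176] [ 0.50978068 -0.05370187  0.23442299] [8.51, 4.37, 4.69, -0.11, -0.01, 0.11]
```

Scaled: 8.5 cm is 0.085, 7.5 cm is 0.075.

>>> send_rows([
  [[0.03, 0.016, 0, 0, 0, 0], [0.055, 0.028, 0.01, 0, 0, 0], [0.075, 0.038, 0.025, 0, 0, 0], [0.085, 0.044, 0.04, 0, 0, 0], [0.085, 0.044, 0.047, 0, 0, 0], [0.085, 0.044, 0.047, 0, 0, 0], [0.085, 0.044, 0.047, 0, 0, 0], [0.085, 0.044, 0.047, 0, 0, 0]],
])

```text
clock: 14.78
tool_pos: [0.4916, -0.145, 0.1872]
orientation: [-179.9, -0.0, -74.5]
force: [-0.6, 0.4, -4.0]
opening: 0.0556
gripper_force: 30.0
```

>>> send_rows([
  [[0, 0, 0, 0, 0, 0], [0, 0, 0, 0, 0, 0]],
])

```text
clock: 14.95
tool_pos: [0.4913, -0.1449, 0.1868]
orientation: [-179.9, -0.0, -74.5]
force: [-0.5, 0.2, -4.6]
opening: 0.0556
gripper_force: 30.0
```

```bash
python3 - <<'E'
from plant import ctrl
from h import *
import pickle
o=ctrl.get_obs();print(o["tool_pos"],o["orientation"])
s=ctrl.snapshot("wrist");pickle.dump(s,open("w5.pkl","wb"))
a=np.ascontiguousarray(ortho(s,(.488,-.241),.035,16,.06,400));g=cv2.cvtColor(a,cv2.COLOR_BGR2GRAY)
m=cv2.morphologyEx((g>110).astype('u1'),cv2.MORPH_OPEN,np.ones((9,9)))
n,l,st,c=cv2.connectedComponentsWithStats(m);k=l[200,130];C=cv2.findContours((l==k).astype('u1'),0,1)[0][0];print(cv2.minAreaRect(cv2.convexHull(C)))
G=cv2.cvtColor(s["img"],cv2.COLOR_RGB2GRAY).astype(int)
for c in(290,320,350):print(c,G[164:190,c])
t=o["tool_pos"];r=np.radians(o["orientation"][2]);X=np.array([np.cos(r),np.sin(r)])
for row_,dz in((172,-.0041),(173,-.0041),(179,.0119),(180,.0119)):print(row_,(wunp(s,(321,row_),t[2]+dz)[:2]-t[:2])@X*1000)
E
```

```text
[ 0.49129825 -0.14494974  0.18683123] [-1.79919894e+02 -1.89280647e-02 -7.44848525e+01]
((198.47012329101562, 202.2194366455078), (192.05433654785156, 302.1246032714844), 0.6295985579490662)
290 [234 234 234 234 239 225 162  93 101 104 104 102 111 147 144 142 141 142
 141 141 143 142 141 143 142 141]
320 [233 232 233 234 239 220 155  98 104 106 107  99 109 148 145 143 141 142
 142 144 142 142 144 141 142 143]
350 [104 208 242 236 238 224 159  95 104 103 107 100 108 146 143 141 142 140
 143 144 140 138 141 140 143 140]
172 43.85418232248275
173 43.305412799156684
179 43.773749345378455
180 43.273930561029005
```

```bash
python3 - <<'E'
from plant import ctrl
from h import *
o=ctrl.get_obs();print(o["force"],o["tool_pos"],row(o,[.4886,-.2411,.06],-74.6))
E
```

```text
[-0.03392729  0.10718803 -4.56081746] [ 0.49111568 -0.14506408  0.18664389] [9.18, 2.82, 12.66, -0.06, -0.02, 0.1]
```

Scaled: 12.6 cm is 0.126, 9.18 cm is 0.0918, 0.1 degrees is 0.0003.

>>> send_rows([
  [[0.025, 0.008, 0, 0, 0, 0.0003], [0.055, 0.017, 0.01, 0, 0, 0.0003], [0.08, 0.025, 0.035, 0, 0, 0.0003], [0.0918, 0.0282, 0.065, 0, 0, 0.0003], [0.0918, 0.0282, 0.095, 0, 0, 0.0003], [0.0918, 0.0282, 0.118, 0, 0, 0.0003], [0.0918, 0.0282, 0.126, 0, 0, 0.0003], [0.0918, 0.0282, 0.126, 0, 0, 0.0003]],
])

```text
clock: 15.67
tool_pos: [0.4867, -0.2413, 0.0582]
orientation: [179.8, 0.1, -74.6]
force: [0.4, -0.6, -4.7]
opening: 0.0555
gripper_force: 30.0
```

>>> send_rows([
  [[0, 0, 0, 0, 0, 0], [0, 0, 0, 0, 0, 0], [0, 0, 0, 0, 0, 0], [0, 0, 0, 0, 0, 0], [0, 0, 0, 0, 0, 0], [0, 0, 0, 0, 0, 0]],
])

```text
clock: 16.17
tool_pos: [0.4882, -0.2416, 0.0607]
orientation: [-179.9, -0.0, -74.6]
force: [0.6, 0.2, -4.9]
opening: 0.0559
gripper_force: 30.0
```

Scaled: 2.05 cm is 0.0205, 2 cm is 0.02.

>>> send_rows([
  [[0, -0.0003, 0.007, 0, 0, 0], [0, -0.0003, 0.013, 0, 0, 0], [0, -0.0003, 0.017, 0, 0, 0], [0, -0.0003, 0.019, 0, 0, 0], [0, -0.0003, 0.02, 0, 0, 0], [0, -0.0003, 0.0205, 0, 0, 0], [0, -0.0003, 0.0205, 0, 0, 0], [0, -0.0003, 0.0205, 0, 0, 0]],
])

```text
clock: 16.83
tool_pos: [0.4883, -0.2416, 0.0396]
orientation: [-180.0, -0.0, -74.7]
force: [0.1, 0.2, -3.8]
opening: 0.0556
gripper_force: 30.0
```

Scaled: 0.1 cm is 0.001, 0.05 cm is 0.0005.

>>> send_rows([
  [[0, 0, 0.0005, 0, 0, 0], [0, 0, 0.001, 0, 0, 0], [0, 0, 0.001, 0, 0, 0]],
])

```text
clock: 17.08
tool_pos: [0.4884, -0.2416, 0.039]
orientation: [-180.0, -0.0, -74.6]
force: [-1.0, 0.5, 1.9]
opening: 0.0559
gripper_force: 30.0
```

Seated. Open, rise and look.

>>> send_rows([
  [[0, 0, 0, 0, 0, 0], [0, 0, 0, 0, 0, 0], [0, 0, 0, 0, 0, 0], [0, 0, 0, 0, 0, 0], [0, 0, 0, 0, 0, 0], [0, 0, 0, 0, 0, 0]],
], fingers=1)

```text
clock: 17.58
tool_pos: [0.4883, -0.2416, 0.0385]
orientation: [-180.0, -0.0, -74.7]
force: [-0.7, 0.7, -0.2]
opening: 0.0864
gripper_force: 0.0
```

Scaled: -15 cm is -0.15, -14 cm is -0.14.

>>> send_rows([
  [[0, 0, -0.02, 0, 0, 0], [0, 0, -0.06, 0, 0, 0], [0, 0, -0.1, 0, 0, 0], [-0.03, -0.01, -0.14, 0, 0, 0], [-0.07, -0.02, -0.15, 0, 0, 0], [-0.091, -0.027, -0.15, 0, 0, 0], [-0.091, -0.027, -0.15, 0, 0, 0], [-0.091, -0.027, -0.15, 0, 0, 0]],
])

```text
clock: 18.25
tool_pos: [0.4904, -0.1453, 0.1892]
orientation: [-179.9, -0.0, -74.5]
force: [-0.2, -0.6, 0.4]
opening: 0.0875
gripper_force: 0.0
```

>>> send_rows([
  [[0, 0, 0, 0, 0, 0], [0, 0, 0, 0, 0, 0]],
])

```text
clock: 18.42
tool_pos: [0.4898, -0.1472, 0.188]
orientation: [179.9, 0.0, -74.7]
force: [-0.1, 0.1, -0.3]
opening: 0.0873
gripper_force: 0.0
```

```bash
python3 - <<'E'
from plant import ctrl
from h import *
import pickle
o=ctrl.get_obs();print(o["tool_pos"],o["orientation"])
s=ctrl.snapshot("wrist");pickle.dump(s,open("w6.pkl","wb"))
a=np.ascontiguousarray(ortho(s,(.488,-.241),.051,16,.06,400));g=cv2.cvtColor(a,cv2.COLOR_BGR2GRAY)
m=cv2.morphologyEx((g>110).astype('u1'),cv2.MORPH_OPEN,np.ones((9,9)))
n,l,st,c=cv2.connectedComponentsWithStats(m);k=l[200,130];C=cv2.findContours((l==k).astype('u1'),0,1)[0][0];print(cv2.minAreaRect(cv2.convexHull(C)))
cv2.imwrite("pics/o6.png",np.hstack([a,cv2.resize(s["img"][0:300,160:480,::-1],(400,400))]))
# knob from w1 (with plates), w4 : circle at z=.184
for f in("w4",):
    s=pickle.load(open(f+".pkl","rb"));a=np.ascontiguousarray(ortho(s,(.57,.24),.184,0,.03,600));g=cv2.cvtColor(a,cv2.COLOR_BGR2GRAY)
    print(f,cv2.HoughCircles(cv2.GaussianBlur(g,(0,0),3),cv2.HOUGH_GRADIENT,2,300,param1=60,param2=15,minRadius=105,maxRadius=135))
print(row(o,[.571,.30,.26],-87))
E
```

```text
[ 0.48982965 -0.14716678  0.18800774] [ 1.79944335e+02  9.16745044e-03 -7.46850879e+01]
((198.27561950683594, 202.12380981445312), (190.034423828125, 302.5563659667969), 0.6902771592140198)
w4 [[[337.  303.  131.6]]]
[-40.99, -19.63, -7.21, 0.06, 0.0, 12.31]
```

View pics/o6.png

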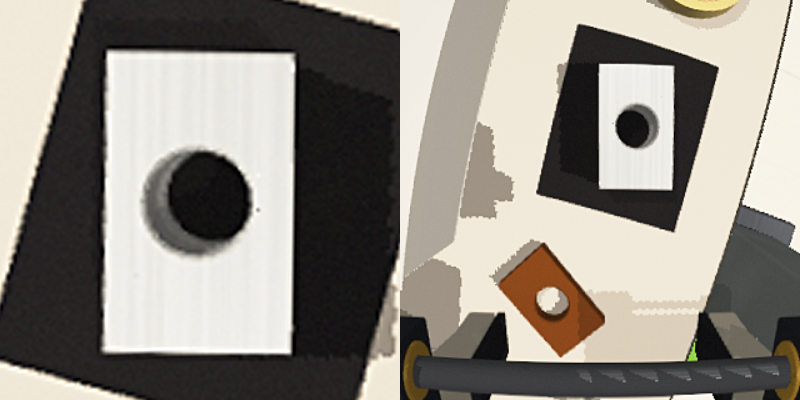

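Scaled: -41 cm is -0.41, -19.6 cm is -0.196, 12.3 degrees is 0.0342.

>>> send_rows([
  [[-0.41, -0.196, -0.072, 0, 0, 0.0342], [-0.41, -0.196, -0.072, 0, 0, 0.0342], [-0.41, -0.196, -0.072, 0, 0, 0.0342], [-0.41, -0.196, -0.072, 0, 0, 0.0342], [-0.41, -0.196, -0.072, 0, 0, 0.0342], [-0.41, -0.196, -0.072, 0, 0, 0.0342], [-0.41, -0.196, -0.072, 0, 0, 0.0342], [-0.41, -0.196, -0.072, 0, 0, 0.0342]],
])

```text
clock: 19.13
tool_pos: [0.5479, 0.1732, 0.2397]
orientation: [180.0, -0.0, -87.0]
force: [0.7, -0.0, -0.0]
opening: 0.0878
gripper_force: 0.0
```

```bash
python3 - <<'E'
from plant import ctrl
from h import *
o=ctrl.get_obs();print(o["tool_pos"],row(o,[.573,.298,.255],-87))
E
```

```text
[0.5478613  0.17318774 0.23965384] [-12.33, -3.15, -1.54, 0.04, -0.03, -0.04]
```

Scaled: -12.3 cm is -0.123, -8 cm is -0.08.

>>> send_rows([
  [[-0.04, -0.011, -0.015, 0, 0, 0], [-0.08, -0.022, -0.015, 0, 0, 0], [-0.123, -0.031, -0.015, 0, 0, 0], [-0.123, -0.031, -0.015, 0, 0, 0], [-0.123, -0.031, -0.015, 0, 0, 0], [-0.123, -0.031, -0.015, 0, 0, 0], [-0.123, -0.031, -0.015, 0, 0, 0]],
])

```text
clock: 19.72
tool_pos: [0.5721, 0.2951, 0.2543]
orientation: [180.0, -0.0, -87.0]
force: [0.0, 0.2, -0.1]
opening: 0.088
gripper_force: 0.0
```

```bash
python3 - <<'E'
from plant import ctrl
from h import *
import pickle
o=ctrl.get_obs();print(o["tool_pos"],o["orientation"])
s=ctrl.snapshot("wrist");pickle.dump(s,open("w7.pkl","wb"));print(s["pose"][:3,3])
a=np.ascontiguousarray(ortho(s,(.572,.242),.184,0,.032,640));g=cv2.GaussianBlur(cv2.cvtColor(a,cv2.COLOR_BGR2GRAY),(0,0),3)
print(g[::32,::32])
for th in(30,45,60):
    m=(g<th).astype('u1');n,l,st,c=cv2.connectedComponentsWithStats(m)
    for i in range(1,n):
        if st[i,4]>5000:
            C=cv2.findContours((l==i).astype('u1'),0,1)[0][0];print(th,st[i],c[i],cv2.minEnclosingCircle(C))
print(cv2.HoughCircles(g,cv2.HOUGH_GRADIENT,2,30,param1=60,param2=20,minRadius=105,maxRadius=135))
E
```

```text
[0.5721232  0.29511389 0.25429908] [ 1.79950337e+02 -4.97117980e-02 -8.70306275e+01]
[0.57553386 0.21675063 0.41275832]
[[204 207 209 130  88  90  88 141 129  28  63  81  97  90  89  82 189 187
  185 186]
 [146 148 154 120  88  90  90  88  81 134  97  90  90  89  90  84 195 188
  158 150]
 [164 160 159 140  88  91  91  90  90  89  91  88  88  92  90  88 109 109
   47  50]
 [ 72  66 162 153  91  89  90  88  90  90  88  88  90  90  91  88 110 110
  112 110]
 [148 134 159 163  50  49  93  89  90  91  85  89  89  91  89  89 110 110
  109 109]
 [160 160 159 167  50  53  42  79  86  86  87  89  87  81  79  89 106 110
  109 109]
 [159 160 159 169  35  38  65  75  85  82  83  89  85  86  80  50  96 109
  108 109]
 [160 160 159 163  35  35  74  73  29  30  31  23  56  84  84  77  84 107
  110 110]
 [170 166 161 166  32  37  43  38  34  32  33  31  30  46  52  47  62 109
  110 109]
 [ 81  82  78  79  34  36  36  31  34  34  35  34  32  14  50  48  49 108
  110 111]
 [ 82  81  80  82  40  36  37  34  36  36  33  33  21  16  50  50  49 116
  112 111]
 [ 84  81  83  82  50  47  39  27  37  36  35
[... 415 characters left out ...]
51  51  51  49  50  51  47  52  53 110
  113 113]
 [ 84  84  83  83  84  51  53  54  49  52  51  52  53  51  54  54  52 102
  113 112]
 [ 81  83  85  83  85  53  54  54  52  54  54  54  52  54  54  53  55  93
  111 113]
 [ 84  85  84  84  84  53  52  53  53  53  55  55  54  56  55  55  53  83
  113 113]]
30 [  200   207   230   233 17777] [335.10198571 339.30606964] ((315.5627136230469, 322.4804992675781), 119.26382446289062)
45 [  117   144   320   301 58498] [281.06036104 310.17576669] ((268.9837341308594, 281.6634521484375), 182.19677734375)
60 [   109    106    439    534 172726] [318.91877888 417.31098387] ((326.5, 373.0), 341.7108459472656)
[[[315.  331.  127.2]
  [429.  369.  113. ]]]
```

Scaled: 10.2 cm is 0.102, 5.35 cm is 0.0535.

>>> send_rows([
  [[0.026, 0.0015, 0, 0, 0, 0], [0.0535, 0.0028, 0, 0, 0, 0], [0.0535, 0.0028, 0.03, 0, 0, 0], [0.0535, 0.0028, 0.06, 0, 0, 0], [0.0535, 0.0028, 0.085, 0, 0, 0], [0.0535, 0.0028, 0.098, 0, 0, 0], [0.0535, 0.0028, 0.102, 0, 0, 0], [0.0535, 0.0028, 0.102, 0, 0, 0]],
])

```text
clock: 20.43
tool_pos: [0.5717, 0.2416, 0.1523]
orientation: [179.9, -0.1, -87.0]
force: [0.4, 0.3, -0.8]
opening: 0.0878
gripper_force: 0.0
```

>>> send_rows([
  [[0, 0, 0, 0, 0, 0], [0, 0, 0, 0, 0, 0], [0, 0, 0, 0, 0, 0], [0, 0, 0, 0, 0, 0], [0, 0, 0, 0, 0, 0], [0, 0, 0, 0, 0, 0], [0, 0, 0, 0, 0, 0], [0, 0, 0, 0, 0, 0]],
])

```text
clock: 21.1
tool_pos: [0.572, 0.2431, 0.1528]
orientation: [180.0, -0.0, -86.9]
force: [0.2, 0.1, 0.7]
opening: 0.0878
gripper_force: 0.0
```

```bash
python3 - <<'E'
from plant import ctrl
o=ctrl.get_obs();print(o["tool_pos"],o["orientation"],o["force"],o["moment"])
E
```

```text
[0.57200729 0.24307528 0.152839  ] [ 1.79999892e+02 -1.50280665e-03 -8.69497783e+01] [0.21694292 0.14655958 0.71392525] [ 0.02771769  0.15482046 -0.01073177]
```

Scaled: 0.1 cm is 0.001.

>>> send_rows([
  [[0.001, 0, 0, 0, 0, 0], [0.001, 0, 0, 0, 0, 0], [0.001, 0, 0, 0, 0, 0], [0.001, 0, 0, 0, 0, 0], [0.001, 0, 0, 0, 0, 0], [0.001, 0, 0, 0, 0, 0], [0.001, 0, 0, 0, 0, 0], [0.001, 0, 0, 0, 0, 0]],
], fingers=0.05)

```text
clock: 21.77
tool_pos: [0.5721, 0.242, 0.1528]
orientation: [180.0, 0.0, -87.0]
force: [-0.4, -0.6, -0.7]
opening: 0.0398
gripper_force: 0.0
```

>>> send_rows([
  [[0, 0, 0, 0, 0, 0], [0, 0, 0, 0, 0, 0], [0, 0, 0, 0, 0, 0], [0, 0, 0, 0, 0, 0], [0, 0, 0, 0, 0, 0], [0, 0, 0, 0, 0, 0]],
])

```text
clock: 22.27
tool_pos: [0.5721, 0.242, 0.1528]
orientation: [-180.0, 0.0, -87.0]
force: [0.6, -0.2, 0.3]
opening: 0.0234
gripper_force: 30.0
```

```bash
python3 - <<'E'
from plant import ctrl
o=ctrl.get_obs();print(o["tool_pos"],o["orientation"],o["force"],o["moment"],o["opening"])
E
```

```text
[0.57209806 0.24203553 0.15281132] [-1.79997811e+02  1.15261351e-04 -8.69537943e+01] [ 0.61892712 -0.17949485  0.26153686] [0.01431794 0.03434676 0.03932198] 0.02339988381411636
```

Scaled: -0.2 cm is -0.002, -0.15 cm is -0.0015.

>>> send_rows([
  [[0, 0, -0.0005, 0, 0, 0], [0, 0, -0.001, 0, 0, 0], [0, 0, -0.0015, 0, 0, 0], [0, 0, -0.002, 0, 0, 0], [0, 0, -0.002, 0, 0, 0], [0, 0, -0.002, 0, 0, 0], [0, 0, -0.002, 0, 0, 0]],
])

```text
clock: 22.85
tool_pos: [0.572, 0.242, 0.1547]
orientation: [180.0, -0.0, -87.0]
force: [0.0, 0.5, -5.0]
opening: 0.0234
gripper_force: 30.0
```

```bash
python3 - <<'E'
from plant import ctrl
o=ctrl.get_obs();print(o["tool_pos"],o["orientation"],o["force"],o["moment"],o["opening"])
E
```

```text
[0.5719538  0.24195823 0.15467257] [ 1.79982863e+02 -6.22486800e-03 -8.69570007e+01] [ 0.04443705  0.47658963 -4.96372721] [-0.02455492  0.10520572  0.03528958] 0.023391928097488687
```

Scaled: -0.6 cm is -0.006, -0.55 cm is -0.0055.

>>> send_rows([
  [[0, 0, -0.0005, 0, 0, 0], [0, 0, -0.0015, 0, 0, 0], [0, 0, -0.0025, 0, 0, 0], [0, 0, -0.0035, 0, 0, 0], [0, 0, -0.0045, 0, 0, 0], [0, 0, -0.0055, 0, 0, 0], [0, 0, -0.006, 0, 0, 0], [0, 0, -0.006, 0, 0, 0]],
])

```text
clock: 23.52
tool_pos: [0.5721, 0.2421, 0.161]
orientation: [-180.0, 0.0, -87.0]
force: [-0.4, -0.1, -4.5]
opening: 0.0233
gripper_force: 30.0
```

```bash
python3 - <<'E'
from plant import ctrl
o=ctrl.get_obs();print(o["tool_pos"],o["orientation"],o["force"],o["moment"],o["opening"])
E
```

```text
[0.57213887 0.24208829 0.16102218] [-1.79985037e+02  9.57634399e-03 -8.69550961e+01] [-0.42915889 -0.1457503  -4.46276469] [-0.00136657  0.09901921  0.04159606] 0.023257078449159647
```

Clean so far; total lift is 8 mm, 42 mm to go.

Scaled: -1.1 cm is -0.011, -1 cm is -0.01.

>>> send_rows([
  [[0, 0, -0.001, 0, 0, 0], [0, 0, -0.0025, 0, 0, 0], [0, 0, -0.0045, 0, 0, 0], [0, 0, -0.0065, 0, 0, 0], [0, 0, -0.0085, 0, 0, 0], [0, 0, -0.01, 0, 0, 0], [0, 0, -0.011, 0, 0, 0], [0, 0, -0.011, 0, 0, 0]],
])

```text
clock: 24.18
tool_pos: [0.5722, 0.2421, 0.1722]
orientation: [-180.0, 0.0, -87.0]
force: [-0.2, -0.1, -4.1]
opening: 0.0234
gripper_force: 30.0
```

Scaled: -1.1 cm is -0.011, -1 cm is -0.01.

>>> send_rows([
  [[0, 0, -0.001, 0, 0, 0], [0, 0, -0.0025, 0, 0, 0], [0, 0, -0.0045, 0, 0, 0], [0, 0, -0.0065, 0, 0, 0], [0, 0, -0.0085, 0, 0, 0], [0, 0, -0.01, 0, 0, 0], [0, 0, -0.011, 0, 0, 0], [0, 0, -0.011, 0, 0, 0]],
])

```text
clock: 24.85
tool_pos: [0.5722, 0.2421, 0.1832]
orientation: [-180.0, 0.0, -86.9]
force: [-0.3, 0.6, -5.2]
opening: 0.0232
gripper_force: 30.0
```

```bash
python3 - <<'E'
from plant import ctrl
o=ctrl.get_obs();print(o["tool_pos"],o["orientation"],o["force"],o["moment"],o["opening"])
E
```

```text
[0.57220824 0.24212886 0.18316388] [-1.79974289e+02  1.50512438e-02 -8.69493936e+01] [-0.30677115  0.64952626 -5.22266863] [0.00212919 0.08667883 0.02314647] 0.023152707565982644
```

Lifted 30 mm; 20 more.

Scaled: -1.1 cm is -0.011, -1 cm is -0.01.

>>> send_rows([
  [[0, 0, -0.001, 0, 0, 0], [0, 0, -0.0025, 0, 0, 0], [0, 0, -0.0045, 0, 0, 0], [0, 0, -0.0065, 0, 0, 0], [0, 0, -0.0085, 0, 0, 0], [0, 0, -0.01, 0, 0, 0], [0, 0, -0.011, 0, 0, 0], [0, 0, -0.011, 0, 0, 0]],
])

```text
clock: 25.52
tool_pos: [0.5722, 0.2421, 0.1942]
orientation: [-180.0, 0.0, -87.0]
force: [0.2, -0.3, -5.1]
opening: 0.0228
gripper_force: 30.0
```

Scaled: -0.95 cm is -0.0095, -0.9 cm is -0.009.

>>> send_rows([
  [[0, 0, -0.001, 0, 0, 0], [0, 0, -0.0025, 0, 0, 0], [0, 0, -0.0045, 0, 0, 0], [0, 0, -0.0065, 0, 0, 0], [0, 0, -0.008, 0, 0, 0], [0, 0, -0.009, 0, 0, 0], [0, 0, -0.0095, 0, 0, 0], [0, 0, -0.0095, 0, 0, 0]],
])

```text
clock: 26.18
tool_pos: [0.5721, 0.242, 0.2035]
orientation: [-180.0, 0.0, -87.0]
force: [-0.1, -0.8, -5.0]
opening: 0.0226
gripper_force: 30.0
```

>>> send_rows([
  [[0, 0, 0, 0, 0, 0], [0, 0, 0, 0, 0, 0], [0, 0, 0, 0, 0, 0], [0, 0, 0, 0, 0, 0], [0, 0, 0, 0, 0, 0], [0, 0, 0, 0, 0, 0], [0, 0, 0, 0, 0, 0], [0, 0, 0, 0, 0, 0]],
])

```text
clock: 26.85
tool_pos: [0.5721, 0.2421, 0.2033]
orientation: [180.0, 0.0, -87.0]
force: [0.9, -0.4, -4.4]
opening: 0.0231
gripper_force: 30.0
```

```bash
python3 - <<'E'
from plant import ctrl
from h import *
o=ctrl.get_obs();print(o["tool_pos"],o["force"],o["moment"],o["opening"],o["gripper_force"],abs(o["qvel"]).max())
# rod foot check in the scene view: punch grey levels down the axis through the gap, and bystander/pile drift
import pickle
s=ctrl.snapshot("scene");s0=pickle.load(open("scene0.pkl","rb"))
for z in(.09,.08,.07,.06,.05):
    u,v=prj(s,[.572,.2415,z]).round().astype(int);print(z,u,v,s["img"][v,u-2:u+3].sum(1)//3,s0["img"][v,u-2:u+3].sum(1)//3)
for n,(u,v) in dict(black=(281,255),red=(257,261)).items():print(n,abs(s["img"][v-14:v+14,u-10:u+10].astype(int)-s0["img"][v-14:v+14,u-10:u+10]).mean())
E
```

```text
[0.57206523 0.24205929 0.20329402] [ 0.90468004 -0.35130878 -4.43492909] [ 0.04362453  0.05000526 -0.0145532 ] 0.02306757866650022 29.99927570577711 0.1310913377380867
0.09 269 184 [33 35 36 31 36] [49 55 54 51 57]
0.08 269 188 [33 37 33 35 30] [54 56 55 53 54]
0.07 270 191 [63 50 38 33 35] [68 61 62 55 59]
0.06 270 195 [ 84  93 100 101  96] [112  92  74  67  66]
0.05 270 198 [69 74 76 75 71] [113 105  92  77  68]
black 31.33511904761905
red 39.90952380952381
```

```bash
python3 - <<'E'
from plant import ctrl
import pickle,numpy as np,cv2
for n,(u,v) in dict(top=(313,266),scene=(257,255)).items():
    for s in(pickle.load(open(n+"0.pkl","rb")),ctrl.snapshot(n)):
        im=s["img"].astype(int);w=im[v-25:v+25,u-40:u+40];m=(w[...,0]>1.7*w[...,1])&(w[...,0]>1.7*w[...,2])&(w[...,0]>60)
        y,x=np.nonzero(m);print(n,"red",m.sum(),x.mean()+u-40 if m.sum() else None,y.mean()+v-25 if m.sum() else None,w.mean())
s0=pickle.load(open("scene0.pkl","rb"))["img"];s=ctrl.snapshot("scene")["img"]
for nm,(u,v) in dict(black=(281,255),red=(257,261)).items():
    T=s0[v-13:v+13,u-7:u+7];r=cv2.matchTemplate(s[v-40:v+40,u-30:u+30],T,cv2.TM_CCOEFF_NORMED);_,q,_,p=cv2.minMaxLoc(r);print(nm,q,p[0]-23,p[1]-27)
E
```

```text
top red 26 313.84615384615387 264.61538461538464 92.45208333333333
top red 29 314.1034482758621 264.51724137931035 117.61
scene red 66 256.0 252.5 122.91991666666667
scene red 72 255.93055555555554 252.15277777777777 118.26316666666666
black 0.8034636974334717 0 0
red 0.6542167663574219 23 -7
```

```bash
python3 -c "
from plant import ctrl
print(ctrl.close_job())"
```

```text
the job is handed in; nothing more can be done
None
```

The job is handed in, but no verdict came back: both load plates are stacked on the parked plate, about 1 mm off centre. The punch is drawn about 50 mm, which puts its foot about 20 mm above the die. It is held still by its knob, with side forces under 1 N, and the vials are unmoved; I did not re-check the weighing boat.

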